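# Empty the screw-lid plug canister into its tray

## Task

Unscrew the blue lid of the clear canister about one and a half turns by its crank knob (counter-clockwise), then swing the canister over with its side lever until all four steel plugs have dropped into the tray beneath. Swing the canister back fully upright, screw the lid fully home again and let go, without knocking over the glassware standing around the stand.

Things in the scene. Friction and masses are not known exactly. Their poses are not given: they have to be found in the camera images.
- stand: Fixed aluminium stand: base plate 260 x 150 x 8 mm, two cheeks 65 mm to either side (+y, -y), 8 mm thick, 60 mm wide, 163 mm high, and between them a clear round canister, upright at the start. Origin on the bench under the canister: z up and along its axis, +x the side of the tray and of the tipping, +y the side of the lever.
- pivot (a point): Centre of the canister, on the line about which it tips (parallel to the stand's y axis), 145 mm above the bench; axes as the stand's. The canister is 92 mm across and reaches from 62 mm below to 60 mm above this point when upright.
- tray (a point): Centre of the inner floor (11 mm above the bench) of the open steel tray built on the stand under and in front of the canister; axes as the stand's; 72.5 mm to the stand's +x of its origin; inside 209 mm along x, 106 mm along y, walls 33 mm high above this floor.
- canister (a joint): Tipping angle in rad: 0 upright (a stop), growing as the mouth swings over to the stand's +x, to a stop at 2.15 (mouth pointing out and down, where the plugs slide out if the lid is about one and a half turns open). Friction holds it at any angle; 3 to 6 N at the lever moves it.
- lid (a joint): Turn of the blue lid in rad: 0 screwed home (a stop), growing counter-clockwise from above, stop at 9.9 (a bit over one and a half turns). Starts up to 0.5 loose. The lid, 94 mm across, 12 mm thick, is captive on a central screw: it rises 18 mm a turn along the canister axis, opening a gap all round above the rim, and never comes off. Friction holds it; 2 to 3 N at the knob turns it.
- crank_knob (a point): Middle of the black upright crank knob on the lid, 18 mm in diameter, 44 mm tall, 34 mm from the lid's axis; 25 mm above the lid's top face, 242 mm above the bench with the lid home. With the lid at 0 it stands to the stand's +x of the axis; it circles and rises as the lid turns. It spins freely on its pin: pinched from above it is carried round without turning the gripper. Its orientation means nothing.
- lever_grip (a point): Middle of the lever's black round handle, 16 mm in diameter, 58 mm long, parallel to the stand's y axis, 128 mm to +y of the canister axis, 65 mm from the pivot line. Canister upright: 63 mm to -x and 17 mm above the pivot; it swings up and over to +x. It spins freely: pinch it from above and carry it along the arc without tilting the gripper. Its orientation means nothing.
- plug0_mid (a point): Centre of one of four loose polished steel plugs, 16 mm in diameter and 14 mm tall, 14 g, that start inside the canister.
- plug1_mid (a point): Centre of another of four loose polished steel plugs, 16 mm in diameter and 14 mm tall, 14 g, that start inside the canister.
- plug2_mid (a point): Centre of another of four loose polished steel plugs, 16 mm in diameter and 14 mm tall, 14 g, that start inside the canister.
- plug3_mid (a point): Centre of another of four loose polished steel plugs, 16 mm in diameter and 14 mm tall, 14 g, that start inside the canister.
- media_bottle: Bystander: upright glass bottle with a blue cap, 70 mm across, 160 mm tall; origin under its centre.
- beaker: Bystander: upright open glass beaker, 72 mm across, 90 mm tall; origin under its centre.
- sample_jar: Bystander: upright glass jar with a blue cap, 48 mm across, 70 mm tall; origin under its centre.

How it is judged (in metres and radians):
On the way, in this order (a step that is already met when the one before it is completed fails the run):
1. the lid is unscrewed by more than three quarters of a turn with the canister still upright (value of joint lid above 5 rad and value of joint canister below 0.3 rad), for 0.1 s.
2. all four plugs have dropped into the tray (x of plug0_mid in the frame of tray between -0.107 and 0.107 m and y of plug0_mid in the frame of tray between -0.056 and 0.056 m and z of plug0_mid in the frame of tray between -0.005 and 0.033 m and x of plug1_mid in the frame of tray between -0.107 and 0.107 m and y of plug1_mid in the frame of tray between -0.056 and 0.056 m and z of plug1_mid in the frame of tray between -0.005 and 0.033 m and x of plug2_mid in the frame of tray between -0.107 and 0.107 m and y of plug2_mid in the frame of tray between -0.056 and 0.056 m and z of plug2_mid in the frame of tray between -0.005 and 0.033 m and x of plug3_mid in the frame of tray between -0.107 and 0.107 m and y of plug3_mid in the frame of tray between -0.056 and 0.056 m and z of plug3_mid in the frame of tray between -0.005 and 0.033 m), for 0.1 s.
3. the canister is back upright (value of joint canister below 0.08 rad), for 0.2 s.
At the end, for the whole second after the job is handed in: The lid is screwed home (within 0.3 rad of its stop), the canister is upright (within 0.08 rad), and all four plugs lie inside the tray (all of step 2 and value of joint lid below 0.3 rad and value of joint canister below 0.08 rad); the robot touches nothing.
It fails at once if the bottle, beaker or jar is knocked over (tilted more than 0.6 rad) (angle between any of media_bottle, beaker, sample_jar's own z axis and vertical above 0.6 rad).
It also fails if it takes over 72 s, if anything falls off the work surface, if the arm or the gripper's body presses on something with over 40 N, if the wrist force passes 120 N, or if a joint passes its speed limit or range.

## Robot

A 6-joint arm with a two-finger parallel gripper is mounted at the origin on the work surface. World frame = base frame: x ahead of the robot, y to its left, z up, the work surface at z = 0. Lengths are in m, angles in degrees, forces in N, time in s.
With the tool pointing down it reaches from about 0.25 to 0.725 m from the base axis. Payload 9.7 kg.
Tool frame: the origin (TCP) lies at the very end of the fingers, on their centre line; the grasp point (between the pads) lies tcp_to_grasp behind it (tcp_to_grasp is the distance from the TCP to the grasp point, in m); z points along the fingers, y is the direction in which the jaws open and shut (so a half turn about z gives the same grasp; the last joint's range is limited). The gripper opens to 85 mm and grips with 20 to 120 N. Pads are 22 mm wide; open, the fingers measure 114 mm over their backs; the gripper's body (76 mm by 85 mm) begins 54 mm behind the grasp point. The pads swing forward as they close: fully open they stand 13 mm farther back than shut.
Start: joints at [-67.781, 4.979, 10.078, 95.1, 0, 90], TCP at [0.208, -0.509, 0.231] pointing down, gripper open.
Joint ranges: [-179.16, 179.16], [-48.56, 103.87], [-65.8, 70.77], [-126.05, 130.52], [-82.76, 87.17], [-180, 180]. Speed limits (degrees/s): [127.2, 127.2, 147.25, 180, 180, 180].

## Interface

Orientations are given as [roll, pitch, yaw] about the fixed x, y, z axes, in that order (R = Rz(yaw) Ry(pitch) Rx(roll)).
In Python, from workcell import * gives the robot as it stands. The module is installed in compiled form; this text tells all that it offers.
- The arm moves only by the shell command python3 -m pendant 'ROWS' [FORCE]. ROWS is JSON, a list of rows, each a list of 3 entries, a list of its own where there are three numbers: the opening in per cent of the stroke, from 0 (shut) to 100 (fully open), then the shift along the world's x, y, z in mm, then the turn, a rotation vector about the world's x, y, z in degrees. A call has 1 to 20 rows; each row is the pose to reach, as a shift and turn from the pose measured when the call began; what a row does not reach only later rows make up. A row lasts 1/8 s, in which the tool goes at most 62.5 mm and 10.7 degrees, less where a joint would pass 70% of its speed; a pose out of reach is approached as far as the arm can. A call with a gripper value outside its range is refused whole. The fingers move at their own pace and stop on an object; FORCE is the grip in N (left out, the last holds). Time passes only in rows, so rows that repeat a pose let the fingers close. It gives the time, the measured TCP pose, the force and the opening at its end, in the units of the state.
- get_obs(): the state, without advancing time (a new reading comes with each control period).
- camera(name): name is "side" or "top" or "wrist"; returns a dict with "img" (400x640x3 uint8, red, green, blue), "fx", "fy", "cx", "cy" (pixels), "cam_to_world" (4x4, takes a point from camera to world coordinates); the wrist camera has in their place "T_tool_cam" (4x4, takes a point from camera to tool coordinates, whose origin is the TCP and whose axes are the flange's). Camera axes: x right, y down, z forward; pixel columns grow to the right and rows downward; lengths in m; the calibration is good to about 2 mm. A picture is of the moment at which its call begins: read the wrist's pose just before it. There is no depth.
- job_done(): hands the job in, once; it reports no verdict.
Trained networks look in a picture, given as the dict that the camera call returned (one of the last four; its "shot" number tells which), for a name from the list of things; names that differ only in an ending like _2 or _b are one class to them, and where a whole thing is asked for, a point or a joint stands for the part that bears it (a point fixed in the world has none). Each returns a list of dicts, best first, with "confidence" (0 to 1); they miss things now and then, are a little off and sometimes report something else, mostly with a low value. They report only what shows in the picture. A call takes as long as a camera call.
- regions_of(picture, label): "region" (400x640 bool, what is visible of it).
- pinpoint(picture, label): "position" ([x, y, z] in m, in world coordinates, good to about 4 mm: a listed point, or the origin of a listed thing).
The state is a dict: "time": time; "q": joint angles; "qd": joint speeds; "joint_efforts": joint torques, N m; "ee_pos": TCP position; "tcp_rot": TCP orientation; "wrist_force": force on the tool from outside, world axes, zero at the start; "torque": the same for the moment, N m; "opening": finger opening in m.
Only numpy, scipy, OpenCV 4.12 (cv2) and the standard library are available. Lean on these libraries where they do the work, as an engineer would, in place of code of your own. Each camera call takes 0.05 s, during which the arm holds its last target. There are 200 camera calls.

## Working session

There is one attempt and no reset: what is moved stays moved. The work goes in short steps, Python scripts to look and compute and a shell command to move; the robot and the scene stay as the last step left them, time stands still between calls to the robot, and variables do not carry over. Pictures are saved under pics/ and viewed, about 8 in all and at most 12, crops included, and the job is handed in when it is done.

```bash
mkdir -p pics; python3 - <<'E'
from workcell import *
import cv2,numpy as np
o=get_obs();print(o)
for n in ["side","top"]:
    p=camera(n);cv2.imwrite(f"pics/{n}0.png",p["img"][:,:,::-1])
    print(n,np.round(p["cam_to_world"],3).tolist(),p["fx"])
    for l in ["stand","pivot","tray","crank_knob","lever_grip","media_bottle","beaker","sample_jar"]:
        r=pinpoint(p,l);print(l,[(np.round(a["position"],3).tolist(),round(a["confidence"],2)) for a in r[:2]])
E
```

```text
{'time': 0.0, 'q': array([-6.77788417e+01,  5.01032264e+00,  1.00337520e+01,  9.51005718e+01,
        1.99378976e-04,  9.00010308e+01]), 'qd': array([ 0.01068708,  0.09310376,  0.02649262,  0.0321085 , -0.01710333,
       -0.01056442]), 'joint_efforts': array([ 1.94723005e-03, -5.20385635e+01,  4.64802969e+01,  1.62334606e-02,
        1.57253289e-04,  2.33425021e-05]), 'ee_pos': array([ 0.20790978, -0.50892743,  0.23058425]), 'tcp_rot': array([-1.79922858e+02, -1.97990949e-04,  2.22201272e+01]), 'wrist_force': array([-0.18711449,  0.74385414,  0.55364343]), 'torque': array([-0.01909689,  0.01602106, -0.01049942]), 'opening': 0.08549800168609416}
side [[-0.931, 0.225, -0.286, 0.914], [0.364, 0.533, -0.764, 0.962], [-0.02, -0.816, -0.578, 0.877], [0.0, 0.0, 0.0, 1.0]] 467.6279716941925
stand [([0.557, 0.038, 0.0], 0.86)]
pivot [([0.553, 0.036, 0.144], 0.95)]
tray [([0.624, 0.012, 0.008], 0.74)]
crank_knob [([0.586, 0.03, 0.241], 0.63)]
lever_grip [([0.54, 0.178, 0.16], 0.51)]
media_bottle [([0.598, 0.341, 0.004], 0.86), ([0.434, 0.358, -0.001], 0.26)]
beaker [([0.529, -0.351, -0.002], 0.73)]
sample_jar [([0.435, 0.356, 0.0], 0.69), ([0.528, -0.352, 0.0], 0.35)]
top [[0.007, -0.999, 0.052, 0.482], [-1.0, -0.006, 0.017, -0.009], [-0.016, -0.052, -0.999, 1.237], [0.0, 0.0, 0.0, 1.0]] 472.12843226676864
stand [([0.554, 0.037, 0.006], 0.58)]
pivot []
tray [([0.623, 0.012, 0.012], 0.72), ([0.554, 0.033, 0.002], 0.42)]
crank_knob [([0.588, 0.03, 0.243], 0.55)]
lever_grip [([0.539, 0.181, 0.161], 0.74)]
media_bottle []
beaker [([0.528, -0.352, 0.002], 0.62)]
sample_jar [([0.437, 0.361, 0.003], 0.72)]
```

View pics/side0.png

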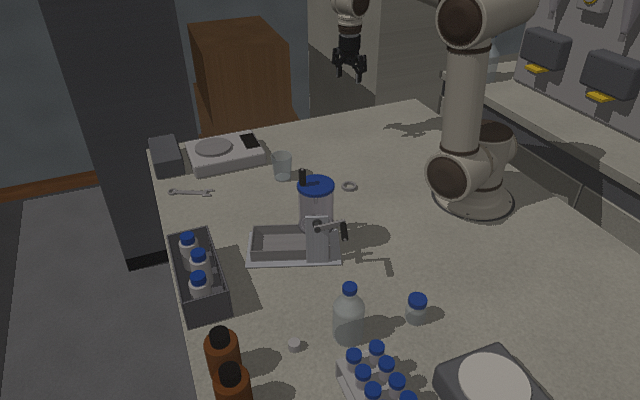

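View pics/top0.png

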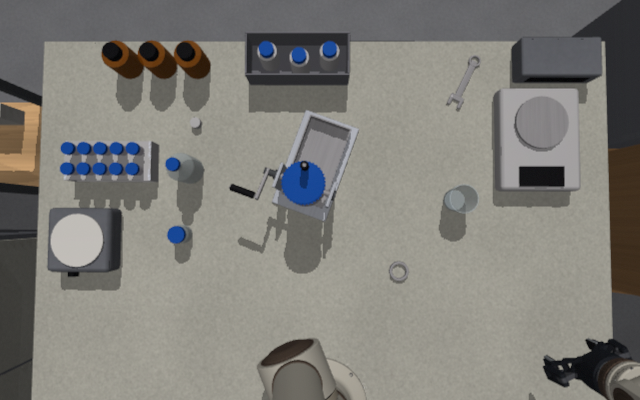

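```bash
python3 -c "
from workcell import *
print(tcp_to_grasp)"; python3 -m pendant '[[100,[0,0,100],[0,0,0]],[100,[30,40,130],[0,0,5]],[100,[65,90,140],[0,0,10]],[100,[100,140,140],[0,0,15]],[100,[135,190,140],[0,0,20]],[100,[170,240,140],[0,0,25]],[100,[205,290,140],[0,0,30]],[100,[240,340,140],[0,0,35]],[100,[275,390,140],[0,0,40]],[100,[310,440,140],[0,0,44]],[100,[345,490,140],[0,0,48]],[100,[365,520,130],[0,0,48]],[100,[379,539,120],[0,0,48]],[100,[379,539,120],[0,0,48]],[100,[379,539,120],[0,0,48]]]' 40; cat > h.py <<'E'
from workcell import *
import numpy as np,cv2
from scipy.spatial.transform import Rotation as R
def look(labels,save=None,name="wrist"):
    o=get_obs();p=camera(name)
    if save: cv2.imwrite(save,p["img"][:,:,::-1])
    print(name,o["time"],o["ee_pos"].round(4),o["tcp_rot"].round(2),o["wrist_force"].round(1))
    for l in labels:
        print(l,[(np.round(a["position"],4).tolist(),round(a["confidence"],2)) for a in pinpoint(p,l)[:2]])
    return o,p
E
python3 - <<'E'
from h import *
look(["crank_knob","stand","pivot","lever_grip","tray"],"pics/w1.png")
E
```

```text
0.0187
time: 2.78
ee_pos: [0.5865, 0.0289, 0.3518]
tcp_rot: [180.0, 0.0, 70.2]
wrist_force: [-0.7, 0.4, 0.4]
opening: 0.0853
wrist 2.775 [0.5865 0.0289 0.3518] [1.7998e+02 1.0000e-02 7.0170e+01] [-0.7  0.4  0.4]
crank_knob [([0.5914, 0.0333, 0.2448], 0.97)]
stand []
pivot []
lever_grip [([0.5377, 0.1794, 0.1602], 0.72), ([0.5917, 0.034, 0.2434], 0.19)]
tray [([0.6252, 0.0125, 0.0023], 0.84)]
```

View pics/w1.png

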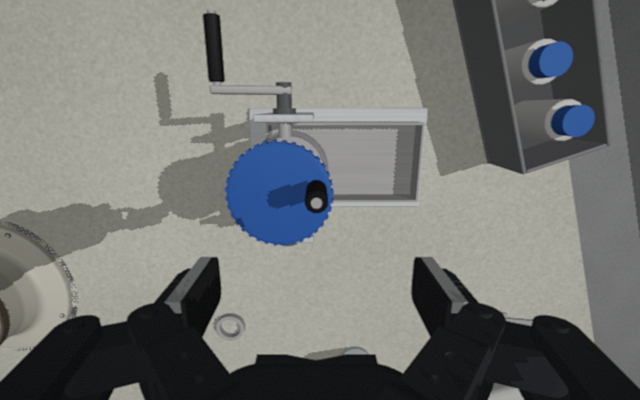

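Lid disc is centred near (279,192), knob's top cap near (316,203), lever handle (212,48). I'll compute the axis from the blue disc and the stand's yaw from the features.

```bash
python3 - <<'E'
from h import *
o,p=look([])
T=np.eye(4);T[:3,:3]=R.from_euler('xyz',o["tcp_rot"],degrees=True).as_matrix();T[:3,3]=o["ee_pos"]
C=T@p["T_tool_cam"]
def ray(u,v,z):
    d=C[:3,:3]@np.array([(u-p["cx"])/p["fx"],(v-p["cy"])/p["fy"],1]);return C[:3,3]+d*(z-C[2,3])/d[2]
print("cam",C[:3,3])
im=p["img"].astype(int)
m=((im[:,:,2]>im[:,:,0]+50)).astype(np.uint8);m[:,450:]=0
c=max(cv2.findContours(m,0,2)[0],key=cv2.contourArea);h=cv2.convexHull(c)
P=np.array([ray(*q[0],.215)[:2] for q in h]).astype(np.float32)
(e,r)=cv2.minEnclosingCircle(P);el=cv2.fitEllipse(P*1000);print("lid axis",e,r,el)
print("knob top",ray(316,203,.264),"lever ends",ray(208,14,.168),ray(217,80,.168))
print("tray edge",ray(427,110,.044),ray(418,206,.044),ray(310,110,.044))
E
```

```text
wrist 3.075 [0.5867 0.0292 0.3519] [ 1.7995e+02 -1.0000e-02  7.0160e+01] [0.4 1.  0.1]
cam [0.61037369 0.09645556 0.49401047]
lid axis (0.5542998313903809, 0.03752194717526436) 0.04849766567349434 ((554.288818359375, 37.42341613769531), (95.87735748291016, 96.43891143798828), 141.26431274414062)
knob top [0.58788117 0.03298503 0.264     ] lever ends [0.5474274  0.20526973 0.168     ] [0.53171895 0.15198501 0.168     ]
tray edge [0.7497484  0.04360123 0.044     ] [ 0.70404316 -0.08233215  0.044     ] [0.60276941 0.09669303 0.044     ]
```

```bash
python3 -m pendant '[[60,[1.5,4,-40],[0,0,0]],[60,[1.5,4,-80],[0,0,0]],[60,[1.5,4,-110],[0,0,0]],[60,[1.5,4,-123],[0,0,0]],[60,[1.5,4,-123],[0,0,0]],[0,[1.5,4,-123],[0,0,0]],[0,[1.5,4,-123],[0,0,0]],[0,[1.5,4,-123],[0,0,0]],[0,[1.5,4,-123],[0,0,0]],[0,[1.5,4,-123],[0,0,0]],[0,[1.5,4,-123],[0,0,0]]]' 40; python3 - <<'E'
from h import *
o=get_obs();print(o["ee_pos"],o["wrist_force"])
g=o["ee_pos"];c=np.array([.5543,.0374])
d=g[:2]-c;r=np.hypot(*d);a0=np.degrees(np.arctan2(d[1],d[0]));print(r,a0,"lid",a0+20)
for k in range(1,29):
    a=a0+20*k;ar=np.radians(a)
    q=c+.034*np.array([np.cos(ar),np.sin(ar)])-g[:2]
    print([round(float(q[0]*1000),1),round(float(q[1]*1000),1),k],end=' ')
E
```

```text
time: 4.5
ee_pos: [0.5888, 0.0334, 0.23]
tcp_rot: [179.8, -0.1, 70.2]
wrist_force: [-0.6, 0.3, 5.9]
opening: 0.0167
[0.58875371 0.03339627 0.22998137] [-0.573145    0.26347583  5.86897549]
0.03468556162185708 -6.6283860918098085 lid 13.371613908190191
[-1.4, 11.9, 1] [-6.1, 22.7, 2] [-14.2, 31.3, 3] [-24.7, 36.6, 4] [-36.5, 37.9, 5] [-47.9, 35.2, 6] [-57.8, 28.7, 7] [-64.8, 19.2, 8] [-68.2, 7.9, 9] [-67.5, -3.9, 10] [-62.8, -14.7, 11] [-54.7, -23.3, 12] [-44.2, -28.6, 13] [-32.5, -29.9, 14] [-21.0, -27.2, 15] [-11.1, -20.7, 16] [-4.1, -11.2, 17] [-0.7, 0.1, 18] [-1.4, 11.9, 19] [-6.1, 22.7, 20] [-14.2, 31.3, 21] [-24.7, 36.6, 22] [-36.5, 37.9, 23] [-47.9, 35.2, 24] [-57.8, 28.7, 25] [-64.8, 19.2, 26] [-68.2, 7.9, 27] [-67.5, -3.9, 28]
```

```bash
python3 -m pendant '[[0,[-1,6,0.5],[0,0,0]],[0,[-1.4,11.9,1],[0,0,0]],[0,[-6.1,22.7,2],[0,0,0]],[0,[-14.2,31.3,3],[0,0,0]],[0,[-24.7,36.6,4],[0,0,0]],[0,[-36.5,37.9,5],[0,0,0]],[0,[-47.9,35.2,6],[0,0,0]],[0,[-57.8,28.7,7],[0,0,0]],[0,[-64.8,19.2,8],[0,0,0]],[0,[-68.2,7.9,9],[0,0,0]],[0,[-67.5,-3.9,10],[0,0,0]],[0,[-67.5,-3.9,10],[0,0,0]]]'; python3 - <<'E'
from h import *
look(["crank_knob","lever_grip","pivot"],"pics/s2.png","side")
E
```

```text
time: 6.0
ee_pos: [0.5214, 0.0292, 0.2401]
tcp_rot: [179.8, -0.2, 70.1]
wrist_force: [5.4, -0.2, 0.7]
opening: 0.0165
side 6.0 [0.5214 0.0292 0.2401] [ 1.7979e+02 -1.6000e-01  7.0140e+01] [ 5.4 -0.2  0.7]
crank_knob [([0.5243, 0.0287, 0.252], 0.69)]
lever_grip [([0.5359, 0.1757, 0.161], 0.6)]
pivot [([0.552, 0.0355, 0.14], 0.9)]
```

View pics/s2.png

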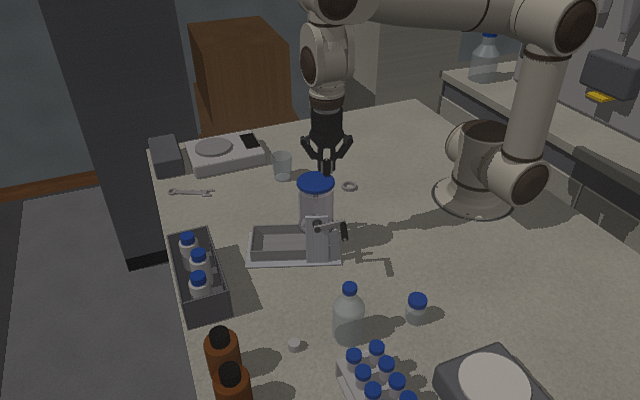

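The knob is gripped and moved round to the near side, and the canister is still upright. Continuing.

```bash
python3 -m pendant '[[0,[4.6,-10.5,1],[0,0,0]],[0,[12.7,-19.1,2],[0,0,0]],[0,[23.2,-24.4,3],[0,0,0]],[0,[34.9,-25.7,4],[0,0,0]],[0,[46.4,-23,5],[0,0,0]],[0,[56.3,-16.5,6],[0,0,0]],[0,[63.3,-7,7],[0,0,0]],[0,[66.7,4.3,8],[0,0,0]],[0,[66,16.1,9],[0,0,0]],[0,[61.3,26.9,10],[0,0,0]],[0,[53.2,35.5,11],[0,0,0]],[0,[42.7,40.8,12],[0,0,0]],[0,[30.9,42.1,13],[0,0,0]],[0,[19.5,39.4,14],[0,0,0]],[0,[9.6,32.9,15],[0,0,0]],[0,[2.6,23.4,16],[0,0,0]],[0,[2.6,23.4,16],[0,0,0]]]'; python3 - <<'E'
from h import *
look(["crank_knob","lever_grip","pivot"],None,"side")
look(["lever_grip","crank_knob"],None,"wrist")
E
```

```text
time: 8.32
ee_pos: [0.524, 0.0527, 0.2561]
tcp_rot: [179.7, -0.2, 70.1]
wrist_force: [5.9, -4.6, 1.0]
opening: 0.0169
side 8.325 [0.524  0.0527 0.2561] [ 1.7968e+02 -1.6000e-01  7.0140e+01] [ 5.9 -4.6  1. ]
crank_knob [([0.5238, 0.0493, 0.268], 0.57)]
lever_grip [([0.5386, 0.177, 0.1627], 0.42)]
pivot [([0.5555, 0.0371, 0.1437], 0.7)]
wrist 8.525 [0.5242 0.053  0.2561] [ 1.797e+02 -1.500e-01  7.016e+01] [ 5.2 -5.   0.6]
lever_grip [([0.537, 0.1783, 0.1627], 0.96)]
crank_knob [([0.5236, 0.0503, 0.2688], 0.57)]
```

```bash
python3 -m pendant '[[60,[0,0,0],[0,0,0]],[60,[0,0,0],[0,0,0]],[60,[0,0,30],[0,0,0]],[60,[0,0,60],[0,0,0]],[60,[6,45,60],[0,0,0]],[60,[12,95,50],[0,0,0]],[60,[16,129,20],[0,0,0]],[60,[16,129,-30],[0,0,0]],[60,[16,129,-80],[0,0,0]],[60,[16,129,-112],[0,0,0]],[60,[16,129,-112],[0,0,0]],[0,[16,129,-112],[0,0,0]],[0,[16,129,-112],[0,0,0]],[0,[16,129,-112],[0,0,0]],[0,[16,129,-112],[0,0,0]],[0,[16,129,-112],[0,0,0]]]'; python3 - <<'E'
from h import *
o,_=look(["crank_knob","lever_grip","pivot"],"pics/s3.png","side")
# arc shifts from measured pose
for s in range(0,124,6):
    t=np.radians(164.9-s);t0=np.radians(164.9)
    dx=65*(np.cos(t)-np.cos(t0));dz=65*(np.sin(t)-np.sin(t0))
    print(s,[round(dx*.9397,1),round(-dx*.342,1),round(dz,1)],end=';')
E
```

```text
time: 10.68
ee_pos: [0.5404, 0.1826, 0.146]
tcp_rot: [179.6, -0.3, 70.2]
wrist_force: [-3.7, 1.8, 6.9]
opening: 0.0148
side 10.675 [0.5404 0.1826 0.146 ] [179.63  -0.27  70.18] [-3.7  1.8  6.9]
crank_knob [([0.5241, 0.0481, 0.2659], 0.44)]
lever_grip [([0.5414, 0.179, 0.1638], 0.64)]
pivot [([0.5523, 0.0317, 0.1432], 0.55)]
0 [np.float64(0.0), np.float64(-0.0), np.float64(0.0)];6 [np.float64(2.0), np.float64(-0.7), np.float64(6.5)];12 [np.float64(4.6), np.float64(-1.7), np.float64(12.7)];18 [np.float64(7.8), np.float64(-2.8), np.float64(18.6)];24 [np.float64(11.6), np.float64(-4.2), np.float64(24.1)];30 [np.float64(15.9), np.float64(-5.8), np.float64(29.1)];36 [np.float64(20.6), np.float64(-7.5), np.float64(33.7)];42 [np.float64(25.8), np.float64(-9.4), np.float64(37.6)];48 [np.float64(31.3), np.float64(-11.4), np.float64(41.0)];54 [np.float64(37.2), np.float64(-13.5), np.float64(43.8)];60 [np.float64(43.3), np.float64(-15.7), np.float64(45.9)];66 [np.float64(49.5), np.float64(-18.0), np.float64(47.3)];72 [np.float64(55.9), np.float64(-20.3), np.float64(48.0)];78 [np.float64(62.3), np.float64(-22.7), np.float64(48.0)];84 [np.float64(68.6), np.float64(-25.0), np.float64(47.2)];90 [np.float64(74.9), np.float64(-27.3), np.float64(45.8)];96 [np.float64(81.0), np.float64(-29.5), np.float64(43.7)];102 [np.float64(86.8), np.float64(-31.6), np.float64(40.9)];108 [np.float64(92.3), np.float64(-33.6), np.float64(37.5)];114 [np.float64(97.5), np.float64(-35.5), np.float64(33.5)];120 [np.float64(102.2), np.float64(-37.2), np.float64(28.9)];
```

View pics/s3.png

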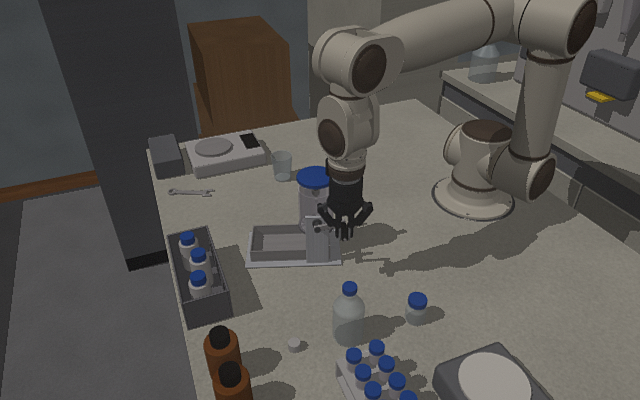

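```bash
python3 -m pendant '[[0,[2,-0.7,6.5],[0,0,0]],[0,[4.6,-1.7,12.7],[0,0,0]],[0,[7.8,-2.8,18.6],[0,0,0]],[0,[11.6,-4.2,24.1],[0,0,0]],[0,[15.9,-5.8,29.1],[0,0,0]],[0,[20.6,-7.5,33.7],[0,0,0]],[0,[25.8,-9.4,37.6],[0,0,0]],[0,[31.3,-11.4,41],[0,0,0]],[0,[37.2,-13.5,43.8],[0,0,0]],[0,[43.3,-15.7,45.9],[0,0,0]],[0,[49.5,-18,47.3],[0,0,0]],[0,[55.9,-20.3,48],[0,0,0]],[0,[62.3,-22.7,48],[0,0,0]],[0,[68.6,-25,47.2],[0,0,0]],[0,[74.9,-27.3,45.8],[0,0,0]],[0,[81,-29.5,43.7],[0,0,0]],[0,[86.8,-31.6,40.9],[0,0,0]],[0,[92.3,-33.6,37.5],[0,0,0]],[0,[97.5,-35.5,33.5],[0,0,0]],[0,[97.5,-35.5,33.5],[0,0,0]]]'
python3 -m pendant '[[0,[2.5,-0.9,-2.3],[0,0,0]],[0,[5,-1.8,-5],[0,0,0]],[0,[6.5,-2.5,-7],[0,0,0]],[0,[6.5,-2.5,-7],[0,0,0]],[0,[6.5,-2.5,-7],[0,0,0]],[0,[6.5,-2.5,-7],[0,0,0]],[0,[6.5,-2.5,-7],[0,0,0]],[0,[6.5,-2.5,-7],[0,0,0]]]'
python3 - <<'E'
from h import *
for n in ("side","top"):
    o,p=look(["lever_grip"]+["plug%d_mid"%i for i in range(1)],None,n)
    print([(np.round(a["position"],3).tolist(),round(a["confidence"],2)) for a in pinpoint(p,"plug0_mid")])
    s=p["img"][150:290,220:380] if n=="side" else p["img"][80:240,230:390]
    cv2.imwrite(f"pics/{n}4.png",cv2.resize(s,None,fx=4,fy=4,interpolation=2)[:,:,::-1])
E
```

```text
time: 13.38
ee_pos: [0.6392, 0.147, 0.1788]
tcp_rot: [179.6, -0.3, 70.2]
wrist_force: [8.6, 3.9, 0.0]
opening: 0.0145
time: 14.38
ee_pos: [0.6451, 0.1449, 0.1727]
tcp_rot: [179.6, -0.3, 70.2]
wrist_force: [-3.3, 4.2, 9.2]
opening: 0.0145
side 14.375 [0.6451 0.1449 0.1727] [179.6   -0.34  70.2 ] [-3.3  4.2  9.2]
lever_grip [([0.6452, 0.1392, 0.188], 0.48)]
plug0_mid []
[]
top 14.575 [0.6451 0.1449 0.1726] [179.61  -0.34  70.2 ] [-4.1  5.7 10. ]
lever_grip [([0.6468, 0.1407, 0.1875], 0.56)]
plug0_mid []
[]
```

View pics/side4.png

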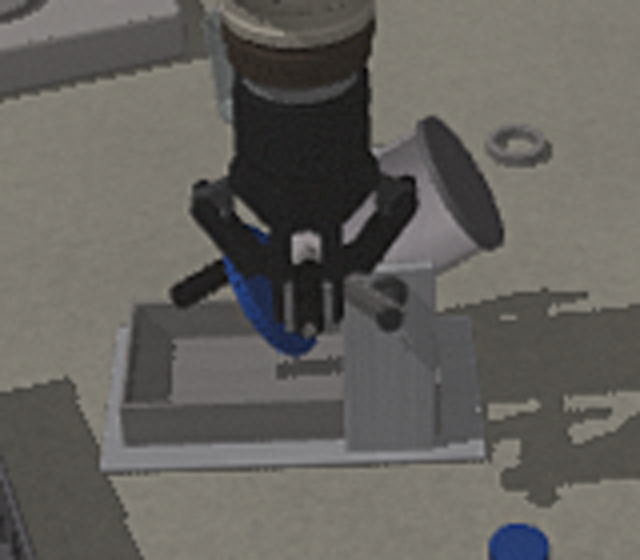

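Canister is tipped to its stop, lid standing off; no plugs visible here in the open part of the tray (crop ~170–340, 350–400), though the gripper hides part. Checking other views.

```bash
python3 - <<'E'
from h import *
o,p=look([],None,"wrist")
print([(np.round(a["position"],3).tolist(),round(a["confidence"],2)) for a in pinpoint(p,"plug0_mid")])
t=cv2.imread("pics/top4.png");w=cv2.resize(p["img"][:,:,::-1],(640,400))
cv2.imwrite("pics/c5.png",np.hstack([cv2.resize(t,(300,300)),cv2.resize(w,(480,300))]))
E
```

```text
wrist 14.775 [0.6451 0.1449 0.1727] [179.6   -0.34  70.2 ] [-2.7  5.7  9.5]
[]
```

View pics/c5.png

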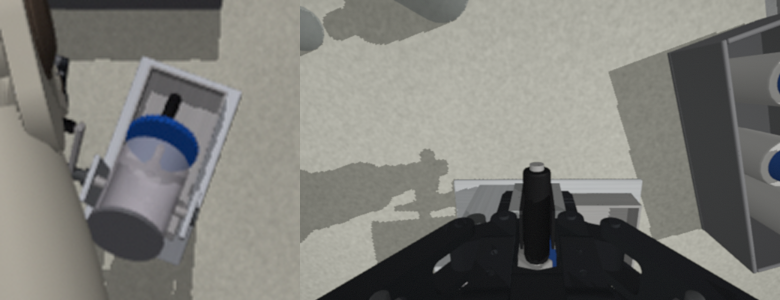

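```bash
python3 -m pendant '[[0,[-6,2.2,6],[0,0,0]],[0,[-10,3.6,9],[0,0,0]],[0,[-4,1.5,4],[0,0,0]],[0,[0,0,0],[0,0,0]],[0,[0,0,0],[0,0,0]],[0,[-6,2.2,6],[0,0,0]],[0,[-10,3.6,9],[0,0,0]],[0,[-4,1.5,4],[0,0,0]],[0,[0,0,0],[0,0,0]],[0,[0,0,0],[0,0,0]],[0,[0,0,0],[0,0,0]],[0,[0,0,0],[0,0,0]],[0,[0,0,0],[0,0,0]],[0,[0,0,0],[0,0,0]],[0,[0,0,0],[0,0,0]],[0,[0,0,0],[0,0,0]]]'
python3 - <<'E'
from h import *
o=get_obs();g=o["ee_pos"];print(g)
st=np.array([.5404,.1826,.146])
for s in [114,108,102,96,90,84,78,72,66,60,54,48,42,36,30,24,18,12,6,0]:
    t=np.radians(164.9-s);t0=np.radians(164.9)
    dx=.065*(np.cos(t)-np.cos(t0));dz=.065*(np.sin(t)-np.sin(t0))
    print("[0,%s,[0,0,0]]"%(((st+[dx*.9397,-dx*.342,dz]-g)*1000).round(1).tolist()),end=",")
E
```

```text
time: 16.88
ee_pos: [0.645, 0.145, 0.1727]
tcp_rot: [179.7, -0.4, 70.2]
wrist_force: [-1.3, 4.1, 9.3]
opening: 0.0147
[0.64499772 0.14496    0.17265324]
[0,[-7.1, 2.2, 6.9],[0,0,0]],[0,[-12.3, 4.0, 10.9],[0,0,0]],[0,[-17.8, 6.1, 14.3],[0,0,0]],[0,[-23.6, 8.2, 17.1],[0,0,0]],[0,[-29.7, 10.4, 19.2],[0,0,0]],[0,[-36.0, 12.7, 20.6],[0,0,0]],[0,[-42.3, 15.0, 21.3],[0,0,0]],[0,[-48.7, 17.3, 21.3],[0,0,0]],[0,[-55.1, 19.6, 20.6],[0,0,0]],[0,[-61.3, 21.9, 19.2],[0,0,0]],[0,[-67.4, 24.1, 17.1],[0,0,0]],[0,[-73.3, 26.2, 14.4],[0,0,0]],[0,[-78.8, 28.3, 11.0],[0,0,0]],[0,[-84.0, 30.1, 7.0],[0,0,0]],[0,[-88.7, 31.9, 2.5],[0,0,0]],[0,[-93.0, 33.4, -2.6],[0,0,0]],[0,[-96.8, 34.8, -8.1],[0,0,0]],[0,[-100.0, 36.0, -14.0],[0,0,0]],[0,[-102.6, 36.9, -20.2],[0,0,0]],[0,[-104.6, 37.6, -26.7],[0,0,0]],
```

```bash
python3 -m pendant '[[0,[-7.1,2.2,6.9],[0,0,0]],[0,[-12.3,4,10.9],[0,0,0]],[0,[-17.8,6.1,14.3],[0,0,0]],[0,[-23.6,8.2,17.1],[0,0,0]],[0,[-29.7,10.4,19.2],[0,0,0]],[0,[-36,12.7,20.6],[0,0,0]],[0,[-42.3,15,21.3],[0,0,0]],[0,[-48.7,17.3,21.3],[0,0,0]],[0,[-55.1,19.6,20.6],[0,0,0]],[0,[-61.3,21.9,19.2],[0,0,0]],[0,[-67.4,24.1,17.1],[0,0,0]],[0,[-73.3,26.2,14.4],[0,0,0]],[0,[-78.8,28.3,11],[0,0,0]],[0,[-84,30.1,7],[0,0,0]],[0,[-88.7,31.9,2.5],[0,0,0]],[0,[-93,33.4,-2.6],[0,0,0]],[0,[-96.8,34.8,-8.1],[0,0,0]],[0,[-100,36,-14],[0,0,0]],[0,[-102.6,36.9,-20.2],[0,0,0]],[0,[-104.6,37.6,-27],[0,0,0]]]'
python3 -m pendant '[[0,[0,0,-3],[0,0,0]],[0,[0,0,-4],[0,0,0]],[0,[0,0,-4],[0,0,0]]]'
python3 - <<'E'
from h import *
for n in ("side","top","wrist"):
    o,p=look(["lever_grip","pivot"],None,n)
    print([(np.round(a["position"],3).tolist(),round(a["confidence"],2)) for a in pinpoint(p,"plug0_mid")])
    cv2.imwrite(f"pics/{n}6.png",p["img"][:,:,::-1])
s=cv2.imread("pics/side6.png")[200:280,230:350];t=cv2.imread("pics/top6.png")[100:230,260:370]
cv2.imwrite("pics/c6.png",np.hstack([cv2.resize(s,(450,300),interpolation=2),cv2.resize(t,(254,300),interpolation=2)]))
E
```

```text
time: 19.38
ee_pos: [0.5402, 0.1827, 0.1451]
tcp_rot: [179.7, -0.4, 70.2]
wrist_force: [2.2, 1.0, 31.8]
opening: 0.0143
time: 19.75
ee_pos: [0.5406, 0.1827, 0.1451]
tcp_rot: [179.6, -0.5, 70.2]
wrist_force: [-10.3, 0.0, 33.7]
opening: 0.0141
side 19.75 [0.5406 0.1827 0.1451] [179.56  -0.51  70.19] [-10.3   0.   33.7]
lever_grip [([0.5412, 0.1758, 0.1617], 0.64), ([0.5515, 0.0365, 0.1439], 0.2)]
pivot [([0.5526, 0.0348, 0.1467], 0.92)]
[([0.528, -0.347, -0.003], 0.2)]
top 19.95 [0.5406 0.1827 0.1451] [179.57  -0.51  70.19] [-9.7  0.  33. ]
lever_grip [([0.538, 0.1776, 0.1613], 0.53)]
pivot []
[]
wrist 20.15 [0.5406 0.1827 0.1451] [179.57  -0.51  70.19] [-9.9  0.1 33.1]
lever_grip [([0.5362, 0.1773, 0.1609], 0.76)]
pivot []
[]
```

View pics/c6.png

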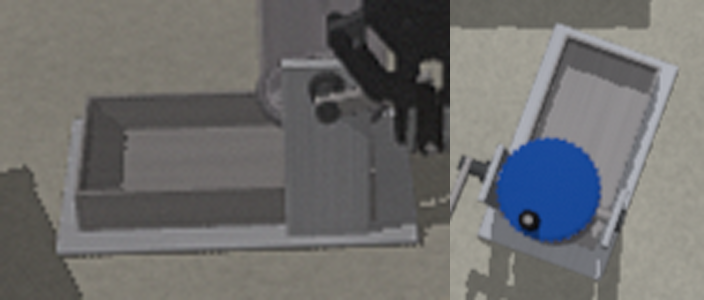

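Visible part of the tray is empty; the plugs are either under the canister or still inside. I'll look at the earlier tipped top view closely, alongside the canister in the first and current side pictures.

```bash
python3 - <<'E'
import cv2,numpy as np
t=cv2.imread("pics/top4.png")[150:560,150:530]
f=lambda n:cv2.resize(cv2.imread(n)[170:250,285:345],(300,400),interpolation=2)
a=f("pics/side0.png");b=f("pics/side6.png")
g=lambda i:np.clip(i.astype(float)*1.6,0,255).astype(np.uint8)
t=cv2.resize(t,(371,400),interpolation=2)
cv2.imwrite("pics/c7.png",g(np.hstack([t,a[:,60:240],b[:,60:240]])))
E
```

```text
(no output)
```

View pics/c7.png

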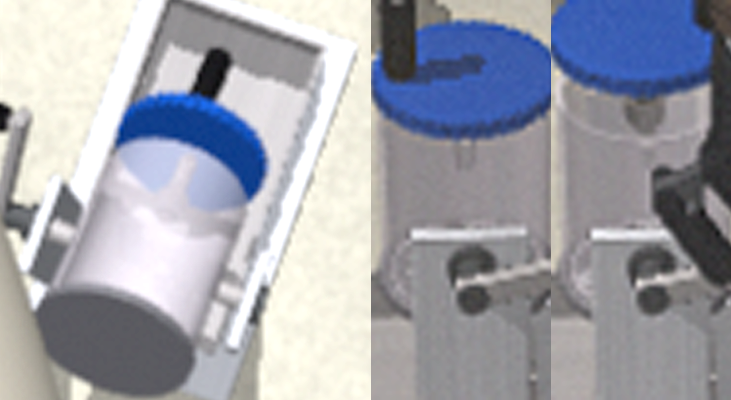

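Canister looks empty both tipped and upright. Release the lever and look down into the tray from the far side.

```bash
python3 -m pendant '[[60,[0,0,0],[0,0,0]],[60,[0,0,0],[0,0,0]],[60,[0,0,40],[0,0,0]],[60,[0,0,90],[0,0,0]],[60,[0,0,140],[0,0,0]],[60,[5,-10,185],[0,0,0]],[60,[25,-50,185],[0,0,0]],[60,[45,-90,185],[0,0,0]],[60,[65,-130,185],[0,0,0]],[60,[85,-170,185],[0,0,0]],[60,[105,-210,185],[0,0,0]],[60,[120,-245,185],[0,0,0]],[60,[130,-263,185],[0,0,0]],[60,[130,-263,185],[0,0,0]],[60,[130,-263,185],[0,0,0]]]'
python3 - <<'E'
from h import *
o,p=look(["crank_knob","lever_grip"],None,"wrist")
print([(np.round(a["position"],3).tolist(),round(a["confidence"],2)) for a in pinpoint(p,"plug0_mid")])
cv2.imwrite("pics/w8.png",cv2.resize(p["img"][60:300,100:480],None,fx=2,fy=2,interpolation=2)[:,:,::-1])
E
```

```text
time: 22.22
ee_pos: [0.6705, -0.08, 0.3292]
tcp_rot: [179.7, -0.5, 70.2]
wrist_force: [-0.9, 0.0, 0.4]
opening: 0.0514
wrist 22.225 [ 0.6705 -0.08    0.3292] [179.66  -0.49  70.19] [-0.9  0.   0.4]
crank_knob [([0.5239, 0.0539, 0.2716], 0.82)]
lever_grip [([0.5291, -0.3487, -0.0019], 0.56)]
[([0.583, 0.052, 0.018], 0.62)]
```

View pics/w8.png

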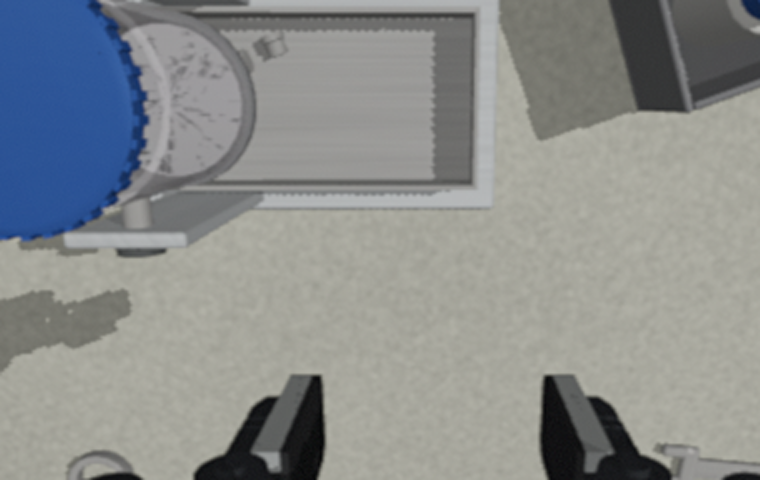

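One plug is clearly in the tray (crop 272,45), the rest hidden under the canister. Lower and tilt the camera to see beneath.

```bash
python3 -m pendant '[[60,[-10,4,-20],[3,9,0]],[60,[-25,9,-50],[6.5,18,0]],[60,[-40,14,-80],[10,27,0]],[60,[-40,14,-105],[12,33,0]],[60,[-40,14,-115],[12,33,0]],[60,[-40,14,-115],[12,33,0]],[60,[-40,14,-115],[12,33,0]]]'
python3 - <<'E'
from h import *
o,p=look(["crank_knob"],None,"wrist")
for k in range(2):
  print([(np.round(a["position"],3).tolist(),round(a["confidence"],2)) for a in pinpoint(p,"plug0_mid")])
  print([(np.round(np.argwhere(a["region"]).mean(0)),a["region"].sum(),round(a["confidence"],2)) for a in regions_of(p,"plug0_mid")])
cv2.imwrite("pics/w9.png",cv2.resize(p["img"][:260],None,fx=1.25,fy=1.25,interpolation=2)[:,:,::-1])
E
```

```text
time: 23.3
ee_pos: [0.6535, -0.0613, 0.1571]
tcp_rot: [-151.7, -1.5, 69.4]
wrist_force: [-1.3, -0.1, 0.1]
opening: 0.0512
wrist 23.3 [ 0.6535 -0.0613  0.1571] [-151.72   -1.46   69.4 ] [-1.3 -0.1  0.1]
crank_knob []
[([0.582, 0.049, 0.016], 0.74)]
[(array([100., 288.]), np.int64(283), 0.85)]
[([0.582, 0.049, 0.016], 0.74)]
[(array([100., 288.]), np.int64(283), 0.85)]
```

View pics/w9.png

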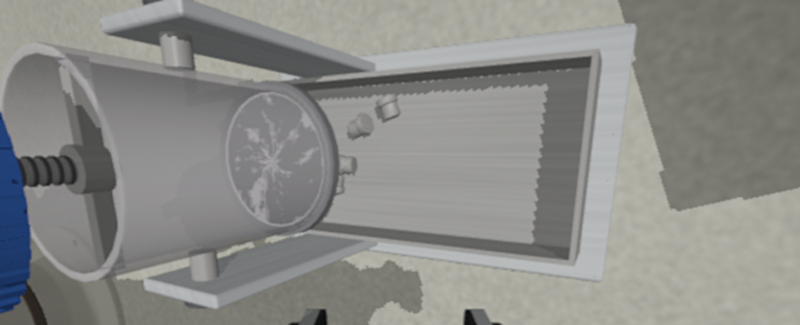

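All four plugs (at 388,107; 360,126; 346,164; 338,183) lie in the tray and the canister is empty. Now back to the knob.

```bash
python3 - <<'E'
from h import *
o=get_obs()
A=R.from_euler('xyz',o["tcp_rot"],degrees=True);B=R.from_euler('xyz',[180,0,70.2],degrees=True)
print((B*A.inv()).as_rotvec(degrees=True).round(1),((np.array([.5242,.053,.2561])-o["ee_pos"])*1000).round(1))
E
```

```text
[-11.1 -26.2   0.4] [-129.5  114.5  101.2]
```

```bash
python3 -m pendant '[[60,[10,-4,50],[-3,-8,0]],[60,[10,-4,100],[-6,-15,0]],[60,[5,0,150],[-9,-22,0.3]],[60,[0,0,180],[-11.1,-26.2,0.4]],[60,[-30,27,180],[-11.1,-26.2,0.4]],[60,[-65,57,180],[-11.1,-26.2,0.4]],[60,[-100,87,180],[-11.1,-26.2,0.4]],[60,[-129.5,114.5,175],[-11.1,-26.2,0.4]],[60,[-129.5,114.5,170],[-11.1,-26.2,0.4]],[60,[-129.5,114.5,135],[-11.1,-26.2,0.4]],[60,[-129.5,114.5,103],[-11.1,-26.2,0.4]],[60,[-129.5,114.5,102],[-11.1,-26.2,0.4]],[0,[-129.5,114.5,102],[-11.1,-26.2,0.4]],[0,[-129.5,114.5,102],[-11.1,-26.2,0.4]],[0,[-129.5,114.5,102],[-11.1,-26.2,0.4]],[0,[-129.5,114.5,102],[-11.1,-26.2,0.4]],[0,[-129.5,114.5,102],[-11.1,-26.2,0.4]]]'
python3 - <<'E'
from h import *
o=get_obs();g=o["ee_pos"];c=np.array([.5543,.0374])
d=g[:2]-c;a0=np.degrees(np.arctan2(d[1],d[0]));print(np.hypot(*d),a0,"lid",a0+20+360)
for k in range(1,29):
    ar=np.radians(a0-20*k);q=(c+.034*np.array([np.cos(ar),np.sin(ar)])-g[:2])*1000
    print(k,"[0,%s,[0,0,0]]"%[round(float(q[0]),1),round(float(q[1]),1),-k],end=',')
E
```

```text
time: 25.72
ee_pos: [0.5247, 0.053, 0.2585]
tcp_rot: [179.9, -0.1, 70.2]
wrist_force: [0.0, -0.7, 6.7]
opening: 0.0168
0.03342824267855402 152.2285941964864 lid 532.2285941964864
1 [0,[6.7, 9.6, -1],[0,0,0]],2 [0,[16.7, 15.9, -2],[0,0,0]],3 [0,[28.3, 18.4, -3],[0,0,0]],4 [0,[40.0, 16.8, -4],[0,0,0]],5 [0,[50.4, 11.3, -5],[0,0,0]],6 [0,[58.3, 2.6, -6],[0,0,0]],7 [0,[62.8, -8.4, -7],[0,0,0]],8 [0,[63.3, -20.2, -8],[0,0,0]],9 [0,[59.7, -31.4, -9],[0,0,0]],10 [0,[52.4, -40.8, -10],[0,0,0]],11 [0,[42.4, -47.0, -11],[0,0,0]],12 [0,[30.9, -49.6, -12],[0,0,0]],13 [0,[19.2, -48.0, -13],[0,0,0]],14 [0,[8.8, -42.5, -14],[0,0,0]],15 [0,[0.8, -33.7, -15],[0,0,0]],16 [0,[-3.7, -22.8, -16],[0,0,0]],17 [0,[-4.1, -11.0, -17],[0,0,0]],18 [0,[-0.5, 0.3, -18],[0,0,0]],19 [0,[6.7, 9.6, -19],[0,0,0]],20 [0,[16.7, 15.9, -20],[0,0,0]],21 [0,[28.3, 18.4, -21],[0,0,0]],22 [0,[40.0, 16.8, -22],[0,0,0]],23 [0,[50.4, 11.3, -23],[0,0,0]],24 [0,[58.3, 2.6, -24],[0,0,0]],25 [0,[62.8, -8.4, -25],[0,0,0]],26 [0,[63.3, -20.2, -26],[0,0,0]],27 [0,[59.7, -31.4, -27],[0,0,0]],28 [0,[52.4, -40.8, -28],[0,0,0]],
```

```bash
python3 -m pendant '[[0,[6.7,9.6,-1],[0,0,0]],[0,[16.7,15.9,-2],[0,0,0]],[0,[28.3,18.4,-3],[0,0,0]],[0,[40,16.8,-4],[0,0,0]],[0,[50.4,11.3,-5],[0,0,0]],[0,[58.3,2.6,-6],[0,0,0]],[0,[62.8,-8.4,-7],[0,0,0]],[0,[63.3,-20.2,-8],[0,0,0]],[0,[59.7,-31.4,-9],[0,0,0]],[0,[52.4,-40.8,-10],[0,0,0]],[0,[42.4,-47,-11],[0,0,0]],[0,[30.9,-49.6,-12],[0,0,0]],[0,[19.2,-48,-13],[0,0,0]],[0,[8.8,-42.5,-14],[0,0,0]],[0,[0.8,-33.7,-15],[0,0,0]],[0,[-3.7,-22.8,-16],[0,0,0]],[0,[-4.1,-11,-17],[0,0,0]],[0,[-0.5,0.3,-18],[0,0,0]],[0,[-0.5,0.3,-18],[0,0,0]]]'
```

```text
time: 28.1
ee_pos: [0.5247, 0.0541, 0.2405]
tcp_rot: [179.8, -0.1, 70.2]
wrist_force: [5.4, -0.2, 0.5]
opening: 0.0169
```

```bash
python3 -m pendant '[[0,[6.7,8.5,-1],[0,0,0]],[0,[16.7,14.8,-2],[0,0,0]],[0,[28.3,17.3,-3],[0,0,0]],[0,[40,15.7,-4],[0,0,0]],[0,[50.4,10.2,-5],[0,0,0]],[0,[58.3,1.5,-6],[0,0,0]],[0,[62.8,-9.5,-7],[0,0,0]],[0,[63.3,-21.3,-8],[0,0,0]],[0,[62,-27,-8.3],[0,0,0]],[0,[59.7,-32.5,-8.6],[0,0,0]],[0,[59.7,-32.5,-8.6],[0,0,0]]]'
python3 - <<'E'
from h import *
o,p=look(["crank_knob","lever_grip","pivot"],None,"side")
d=o["ee_pos"][:2]-[.5543,.0374];print(np.hypot(*d),np.degrees(np.arctan2(d[1],d[0]))+20)
E
```

```text
time: 29.48
ee_pos: [0.5861, 0.0246, 0.2321]
tcp_rot: [179.7, -0.5, 70.3]
wrist_force: [9.2, 16.5, 3.4]
opening: 0.0167
side 29.475 [0.5861 0.0246 0.2321] [179.74  -0.52  70.34] [ 9.2 16.5  3.4]
crank_knob [([0.5855, 0.023, 0.2374], 0.51)]
lever_grip [([0.5389, 0.1774, 0.165], 0.49)]
pivot [([0.5545, 0.0336, 0.1417], 0.79)]
0.034230628047199556 -1.9289091389454747
```

```bash
python3 -m pendant '[[0,[0,2,0],[0,0,0]],[60,[0,2,0],[0,0,0]],[60,[0,2,0],[0,0,0]],[60,[0,2,40],[0,0,0]],[60,[0,2,90],[0,0,0]],[60,[0,3,120],[0,0,0]],[60,[0,3,120],[0,0,0]],[60,[0,3,120],[0,0,0]]]'
python3 - <<'E'
from h import *
o,p=look(["crank_knob","lever_grip","tray","pivot"],"pics/w10.png","wrist")
T=np.eye(4);T[:3,:3]=R.from_euler('xyz',o["tcp_rot"],degrees=True).as_matrix();T[:3,3]=o["ee_pos"]
C=T@p["T_tool_cam"]
def ray(u,v,z):
    d=C[:3,:3]@np.array([(u-p["cx"])/p["fx"],(v-p["cy"])/p["fy"],1]);return C[:3,3]+d*(z-C[2,3])/d[2]
im=p["img"].astype(int)
m=((im[:,:,2]>im[:,:,0]+50)).astype(np.uint8);m[:,450:]=0
h=cv2.convexHull(max(cv2.findContours(m,0,2)[0],key=cv2.contourArea))
P=np.array([ray(*q[0],.215)[:2] for q in h]).astype(np.float32);print("lid",cv2.fitEllipse(P*1000))
look(["crank_knob","lever_grip"],None,"side")
cv2.imwrite("pics/w10.png",cv2.resize(p["img"],None,fx=1.2,fy=1.2)[:,:,::-1])
E
```

```text
time: 30.68
ee_pos: [0.5861, 0.0275, 0.3509]
tcp_rot: [179.8, -0.4, 70.3]
wrist_force: [0.3, 1.1, -0.1]
opening: 0.0511
wrist 30.675 [0.5861 0.0275 0.3509] [179.81  -0.44  70.35] [ 0.3  1.1 -0.1]
crank_knob [([0.5885, 0.024, 0.2469], 0.64)]
lever_grip [([0.5379, 0.177, 0.1628], 0.55)]
tray [([0.6247, 0.0133, 0.0068], 0.71)]
pivot []
lid ((554.2859497070312, 37.549381256103516), (95.95488739013672, 96.29750061035156), 131.507568359375)
side 30.925 [0.5858 0.0276 0.3513] [179.8   -0.45  70.35] [-0.7  0.1  0.7]
crank_knob [([0.5896, 0.022, 0.2387], 0.48)]
lever_grip [([0.5421, 0.1768, 0.1635], 0.55)]
```

View pics/w10.png

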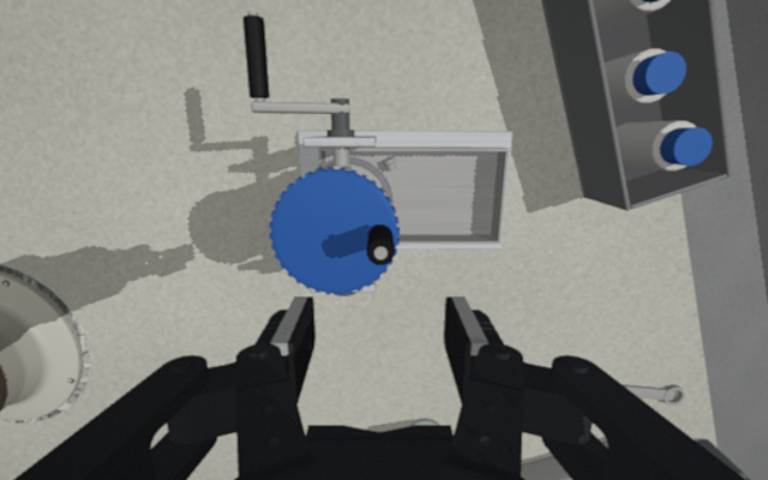

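The lid centre matches its original position to 0.2 mm, so the canister is upright. The knob (380,245) is at its home bearing and the gripper is clear.

```bash
python3 -c "
from workcell import *
print(job_done())"
```

```text
the job is handed in; nothing more can be done
None
```

The job is handed in at about 31 s of the 72 s allowed. I unscrewed the lid to about 532° and tipped the canister to its stop. I then swung it back upright, screwed the lid home and let go. `job_done()` gives no verdict, so these are my own last checks:

- **Plugs:** a tilted wrist view showed all four plugs on the tray floor and the canister empty. The plug detector picked out only one of them; I read the other three by eye from the picture.
- **Lid:** it stopped within about 2° of home with about 19 N against the stop.
- **Canister:** the lid's centre came back to within 0.2 mm of where it started, so it is upright.
- **Gripper:** it is about 12 cm above the knob with the wrist force near zero.
- **Glassware:** I saw no contact with the bottle, beaker or jar, and kept well clear of all three. I did not measure them again at the end.

No check failed. The camera position estimates scattered by 3–7 mm, as expected.

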